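Tip the drying soap bars flat

TASK

Two pink soap bars stand on edge at the two ends of the wooden drying board. Push each one over with the fingertips, towards the middle of the board, so that both end up lying flat on the slats at their own ends. Only push them, do not pick them up or carry them, and leave the sink plug between them and everything else where it is.

Things in the scene. Friction and masses are not known exactly. Their poses are not given: they have to be found in the camera images.
- soap_left_center (a point): centre of the pink soap bar at the +y end of the board, 25 mm above the slats while it stands, 12.5 mm when flat. Bar 50 x 80 x 25 mm, 0.06 to 0.13 kg, loose: at first on a long narrow edge, 50 mm tall, 80 across the board, 25 thick along it, outer face 4 to 16 mm from the lip. Pushed near its top it topples, not slides. Axes: x along 50 mm (upright at first), y 80 mm, z 25 mm.
- soap_left: the bar at the +y end; its origin is the middle of one 50 x 80 mm face, 12.5 mm from the centre; same axes
- soap_right_center (a point): centre of the pink soap bar at the -y end of the board, 25 mm above the slats while it stands, 12.5 mm when flat. Bar 50 x 80 x 25 mm, 0.06 to 0.13 kg, loose: at first on a long narrow edge, 50 mm tall, 80 across the board, 25 thick along it, outer face 4 to 16 mm from the lip. Pushed near its top it topples, not slides. Axes: x along 50 mm (upright at first), y 80 mm, z 25 mm.
- soap_right: the bar at the -y end; its origin is the middle of one 50 x 80 mm face, 12.5 mm from the centre; same axes
- board: slatted wooden soap drying board, fixed to the worktop; 125 mm (x) x 330 mm (y, its long side) ; origin under its centre on the worktop, z up. The slat tops are 16 mm above the worktop; a 10 mm thick lip across each end (y = +-155 to +-165 mm) rises to 26 mm above the worktop. Both long sides are open.
- sink_plug: black sink plug with a wire ring, 56 mm across, 32 mm high, lying loose on the middle of the board; origin under its centre
- masking_tape: roll of masking tape, 98 mm across, 25 mm high, lying on the worktop to the right; origin under its centre
- nail_brush: purple nail brush, 30 x 85 x 23 mm, on the worktop to the left; origin under its centre
- red_reel: red reel of thread, 28 mm across, 39 mm high, standing behind the board; origin under its centre
- blue_reel: blue reel of thread, 28 mm across, 39 mm high, standing behind the board; origin under its centre
- scoop: pale measuring scoop, 89 x 99 x 38 mm, on the worktop to the left; origin under its centre
- peg_a: wooden clothes peg, 22 x 72 x 11 mm, on the worktop to the right; origin under its centre
- peg_b: wooden clothes peg, 62 x 58 x 11 mm, on the worktop behind the board; origin under its centre
- screwdriver: small red screwdriver, 133 x 121 x 24 mm, on the worktop at the far right; origin under its centre
There are look-alikes about, which are no part of the job. Leave any orange or turquoise look-alike of the soap_right alone.

How it is judged:
By the outcome, as a careful person would: the job done as asked, in the order asked, and still so for the second after the job is handed in, with the robot touching nothing.
It also fails if it takes over 40 s, if anything falls off the work surface, if the arm or the gripper's body presses on something with over 40 N, if the wrist force passes 120 N, or if a joint passes its speed limit or range.

ROBOT

A 6-joint arm with a two-finger parallel gripper is mounted at the origin on a cart in front of the work surface, level with it; the furniture and walls round the work are solid. World frame = base frame: x ahead of the robot, y to its left, z up, the work surface at z = 0. Lengths are in m, angles in rad, forces in N, time in s.
With the tool pointing down it reaches from about 0.4 to 0.925 m from the base axis. Payload 3.4 kg.
Tool frame: the origin (TCP) lies at the very end of the fingers, on their centre line; the grasp point (between the pads) lies 19 mm behind it; z points along the fingers, x is the direction in which the jaws open and shut, and the axes are right-handed (so a half turn about z gives the same grasp; the last joint's range is limited). The gripper opens to 85 mm and grips with 20 to 120 N. Pads are 22 mm wide; open, the fingers measure 114 mm over their backs; the gripper's body (76 mm by 85 mm) begins 54 mm behind the grasp point. The pads swing forward as they close: fully open they stand 13 mm farther back than shut.
Start: joints at [-1.252, 0.307, 1.506, -0, 1.328, -0.073], TCP at [0.22, -0.531, 0.231] pointing down, gripper open.
Joint ranges: [-3.12, 3.12], [-1.05, 2.28], [0.14, 2.33], [-1.42, 4.57], [0.1, 2.73], [-2.68, 2.68]. Speed limits (rad/s): [2.57, 2.57, 3.14, 3.14, 3.14, 3.14].

INTERFACE

Orientations are given as a rotation vector (axis times angle).
In Python, from cell import telemetry, capture, camera_info, order gives the robot as it stands.
- The arm moves only by the tool move_arm, never from a script. Its argument "plan" is a list of rows, each a list of 6 numbers: the shift along the tool's x, y, z in cm, then the turn, a rotation vector about the tool's x, y, z in degrees. A call has 1 to 10 rows; each row is the pose to reach, as a shift and turn from the pose commanded when the call began, along the tool's axes at that moment; what a row does not reach only later rows make up. A row lasts 1/12 s, in which the tool goes at most 41.7 mm and 7.16 degrees, less where a joint would pass 70% of its speed; a pose out of reach is approached as far as the arm can. A call with a gripper value outside its range is refused whole. "grip" is the gripper command: -1 is fully open, 1 is shut, values between are in proportion, set as the call begins (left out, the last holds). The fingers move at their own pace and stop on an object; "grip_force" is the grip in N (left out, the last holds). Time passes only in rows, so rows that repeat a pose let the fingers close. It gives the time, the measured TCP pose, the force and the opening at its end, in the units of the state.
- telemetry.state(): the state, without advancing time (a new reading comes with each control period).
- capture(name): name is "side" or "top" or "wrist"; returns the picture (400x640x3 uint8, red, green, blue); there is no depth.
- camera_info(name): a dict with "camera_matrix" (3x3 intrinsics, pixels), "R" (3x3) and "t" (3): a world point X has camera coordinates R X + t; the wrist camera has in their place "tool_from_camera" (4x4, takes a point from camera to tool coordinates, whose origin is the TCP and whose axes are the tool frame's). Camera axes: x right, y down, z forward; pixel columns grow to the right and rows downward; lengths in m; the calibration is good to about 2 mm. A picture is of the moment at which its call begins: read the wrist's pose just before it. camera_info takes no time and is no camera call.
- order.sign_off(): hands the job in, once; it reports no verdict.
The state is a dict: "time": time; "joint_positions": joint angles; "joint_velocities": joint speeds; "joint_efforts": joint torques, N m; "tcp_pos": TCP position; "tcp_rot": TCP orientation; "ft_force": force on the tool from outside, world axes, zero at the start; "moment": the same for the moment, N m; "width": opening from 0.0 (shut) to 1.0 (fully open).
Only numpy, scipy, OpenCV 4.12 (cv2) and the standard library are available. Lean on these libraries where they do the work, as an engineer would, in place of code of your own. Each camera call takes 0.05 s, during which the arm holds its last target. There are 200 camera calls.

## Working session

There is one attempt and no reset: what is moved stays moved. The work goes in short steps, Python scripts to look and compute and a tool call to move; the robot and the scene stay as the last step left them, time stands still between calls to the robot, and variables do not carry over. Pictures are saved under pics/ and viewed, about 8 in all and at most 12, crops included, and the job is handed in when it is done.

Besides the shell and the picture viewer there is one more tool, called after ">>>" as name(argument=value, ...) on one line, values as JSON. move_arm: Moves the arm, as the interface text tells. Its arguments: {"type":"object","properties":{"plan":{"type":"array"},"grip":{"type":"number"},"grip_force":{"type":"number"}},"required":["plan"]}

```bash
mkdir -p pics
python3 - <<'E'
from cell import telemetry, capture, camera_info
import cv2,numpy as np
for n in("top","side"):
    cv2.imwrite(f"pics/{n}0.png",capture(n)[:,:,::-1])
    c=camera_info(n);print(n,{k:np.round(v,4).tolist() if not isinstance(v,str) else v for k,v in c.items()})
print(telemetry.state())
E
```

```text
top {'camera_matrix': [[366.4033, 0.0, 317.5363], [0.0, 366.4033, 203.4153], [0.0, 0.0, 1.0]], 'R': [[0.0269, -0.9996, -0.0039], [-0.9919, -0.0262, -0.1239], [0.1238, 0.0072, -0.9923]], 't': [-0.0486, 0.6484, 0.9656]}
side {'camera_matrix': [[423.6136, 0.0, 331.0239], [0.0, 423.6136, 201.9525], [0.0, 0.0, 1.0]], 'R': [[-0.8239, -0.5667, 0.008], [-0.3484, 0.4952, -0.7959], [0.447, -0.6585, -0.6054]], 't': [0.5394, 0.2792, 1.0568]}
{'time': 0.1, 'joint_positions': array([-1.25247513e+00,  3.07523510e-01,  1.50754869e+00, -1.03118640e-05,
        1.32839794e+00, -7.34632415e-02]), 'joint_velocities': array([-0.00048091, -0.00110436, -0.0007451 ,  0.00104451,  0.00034797,
        0.00048098]), 'joint_efforts': array([ 1.97366338e-03, -4.58523917e+01, -2.52606690e+01,  1.63178875e-04,
        5.62055764e-03, -1.58580741e-05]), 'tcp_pos': array([ 0.21935336, -0.53083648,  0.23045641]), 'tcp_rot': array([-2.61038787e+00,  1.74592802e+00,  2.33324968e-03]), 'ft_force': array([ 0.32256961, -0.22225242, -0.2695553 ]), 'moment': array([0.0327863 , 0.01812483, 0.0143825 ]), 'width': 1.000559567135971}
```

View pics/top0.png

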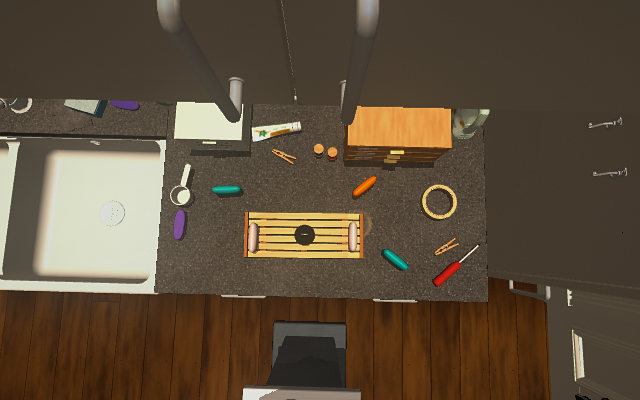

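View pics/side0.png

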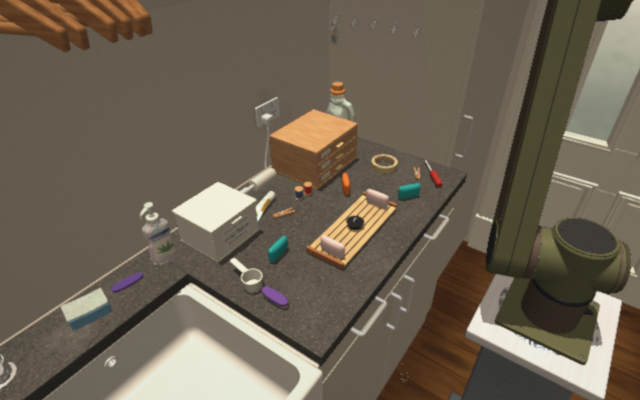

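The board is in the top view, about (245,212) to (363,258). The soaps stand at about (253,237) on the left and (353,236) on the right, with the plug at (305,235). I'll enlarge this area.

Run:
```python
import cv2
a=cv2.imread("pics/top0.png")[200:270,235:375]
b=cv2.imread("pics/side0.png")[170:280,300:440]
cv2.imwrite("pics/c0.png",cv2.resize(a,None,fx=5.7,fy=5.7,interpolation=cv2.INTER_CUBIC))
```

```text
(no output)
```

View pics/c0.png

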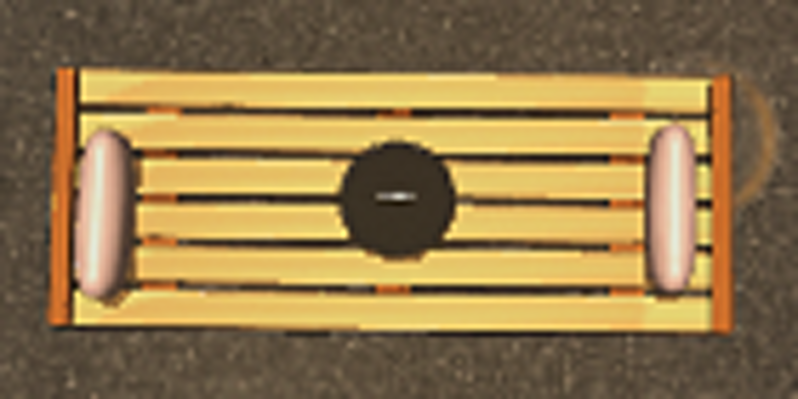

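```bash
cat > h.py <<'E'
import numpy as np
from cell import camera_info
def ray(name,u,v,z):
    c=camera_info(name);K=np.array(c["camera_matrix"]);R=np.array(c["R"]);t=np.array(c["t"])
    d=R.T@np.linalg.solve(K,[u,v,1]);o=-R.T@t
    return o+d*(z-o[2])/d[2]
E
python3 - <<'E'
from h import *
from scipy.spatial.transform import Rotation as Ro
P=dict(TL=(57,68,.026),BL=(50,325,.026),TR=(733,75,.026),BR=(733,332,.026),
Lt=(108,128,.05),Lb=(98,300,.05),Lc=(103,214,.06),Rt=(676,123,.05),Rb=(671,295,.05),Rc=(672,208,.06),plug=(397,200,.04),
Linner=(133,214,.045),Lout=(76,214,.045),Rin=(648,208,.045),Rout=(696,208,.045))
for k,(u,v,z) in P.items(): print(k,np.round(ray("top",u/5.7+235-.4,v/5.7+200-.4,z),4))
from cell import telemetry
s=telemetry.state();print(Ro.from_rotvec(s["tcp_rot"]).as_matrix().round(3))
c=camera_info("wrist");print(np.round(c["tool_from_camera"],4),np.round(c["camera_matrix"],1))
E
```

```text
TL [0.6232 0.1708 0.026 ]
BL [0.4992 0.1678 0.026 ]
TR [ 0.6285 -0.1585  0.026 ]
BR [ 0.5047 -0.1599  0.026 ]
Lt [0.5929 0.1402 0.05  ]
Lb [0.512 0.141 0.05 ]
Lc [0.552  0.1388 0.06  ]
Rt [ 0.6025 -0.1289  0.05  ]
Rb [ 0.5216 -0.1278  0.05  ]
Rc [ 0.5619 -0.1267  0.06  ]
plug [0.563  0.0025 0.04  ]
Linner [0.5528 0.1273 0.045 ]
Lout [0.5521 0.1543 0.045 ]
Rin [ 0.5622 -0.1167  0.045 ]
Rout [ 0.5628 -0.1394  0.045 ]
[[ 0.382 -0.924 -0.001]
 [-0.924 -0.382  0.002]
 [-0.002 -0.    -1.   ]]
[[ 1.000e+00 -5.000e-04  1.000e-04 -7.000e-04]
 [ 4.000e-04  9.458e-01  3.247e-01 -8.410e-02]
 [-3.000e-04 -3.247e-01  9.458e-01 -1.437e-01]
 [ 0.000e+00  0.000e+00  0.000e+00  1.000e+00]] [[356.3   0.  320. ]
 [  0.  356.3 201.6]
 [  0.    0.    1. ]]
```

>>> move_arm(plan=[[-20.1,-45.4,3,0,0,-67.5],[-20.1,-45.4,3,0,0,-67.5],[-20.1,-45.4,3,0,0,-67.5],[-20.1,-45.4,3,0,0,-67.5],[-20.1,-45.4,3,0,0,-67.5],[-20.1,-45.4,3,0,0,-67.5],[-20.1,-45.4,3,0,0,-67.5],[-20.1,-45.4,3,0,0,-67.5],[-20.1,-45.4,3,0,0,-67.5],[-20.1,-45.4,3,0,0,-67.5]], grip=1)

```text
time: 0.93
tcp_pos: [0.5075, -0.2287, 0.2058]
tcp_rot: [-3.141, -0.008, 0.001]
ft_force: [1.6, -0.3, -0.6]
width: -0.001
```

>>> move_arm(plan=[[3,-3.5,0,0,0,0],[3,-3.5,0,0,0,0],[3,-3.5,0,0,0,0],[3,-3.5,0,0,0,0]])

```text
time: 1.27
tcp_pos: [0.5363, -0.1954, 0.2056]
tcp_rot: [3.141, 0.001, -0.003]
ft_force: [-0.2, 0.2, 0.8]
width: -0.002
```

Run:
```python
from cell import telemetry
s=telemetry.state();print(s["tcp_pos"],s["tcp_rot"],s["time"])
```

```text
[ 0.53626508 -0.19541557  0.20564552] [ 3.14136157e+00  1.02290733e-03 -2.63886606e-03] 1.2667
```

>>> move_arm(plan=[[2.7,-2.2,3,0,0,0],[2.7,-2.2,6,0,0,0],[2.7,-2.2,9,0,0,0],[2.7,-2.2,9,0,0,0],[2.7,-2.2,9,0,0,0]])

```text
time: 1.68
tcp_pos: [0.5611, -0.1746, 0.1148]
tcp_rot: [-3.14, 0.005, 0.008]
ft_force: [0.4, -0.6, 0.8]
width: -0.004
```

Run:
```python
from cell import telemetry,capture
import cv2
s=telemetry.state();print(s["tcp_pos"],s["tcp_rot"],s["time"])
cv2.imwrite("pics/w1.png",capture("wrist")[:,:,::-1])
```

```text
[ 0.56113745 -0.17458293  0.11479026] [-3.14013072  0.00480218  0.00804671] 1.6833
```

View pics/w1.png

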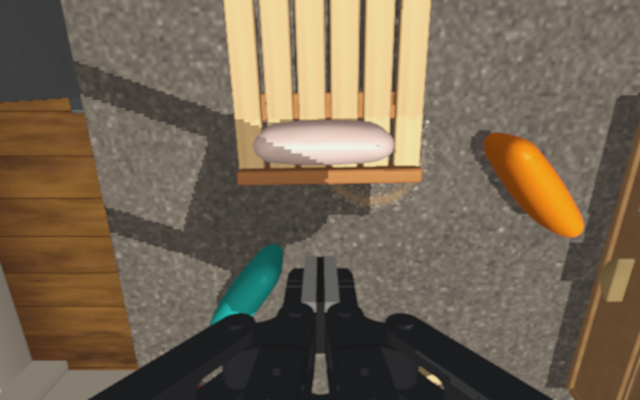

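The fingers (column 320) line up with the right soap, which is centred at (324,143). The turquoise look-alike's tip is at (280,248), close to the fingers but to one side. I'll go down now.

>>> move_arm(plan=[[0.1,-0.6,2,0,0,0],[0.1,-0.6,4,0,0,0],[0.1,-0.6,6,0,0,0],[0.1,-0.6,6,0,0,0],[0.1,-0.6,6,0,0,0]])

```text
time: 2.15
tcp_pos: [0.565, -0.1687, 0.0575]
tcp_rot: [3.141, -0.003, 0.001]
ft_force: [-0.1, -0.5, -0.9]
width: -0.002
```

>>> move_arm(plan=[[0,-0.5,0,0,0,0],[0,-1,0,0,0,0],[0,-1.5,0,0,0,0],[0,-2,0,0,0,0],[0,-2.3,0,0,0,0],[0,-2.6,0,0,0,0],[0,-2.9,0,0,0,0],[0,-3.2,0,0,0,0],[0,-3.5,0,0,0,0]])

```text
time: 2.9
tcp_pos: [0.5648, -0.1323, 0.0561]
tcp_rot: [-3.141, 0.001, 0.0]
ft_force: [0.3, 0.2, -0.4]
width: -0.001
```

Run:
```python
from cell import telemetry,capture
import cv2
s=telemetry.state();print(s["tcp_pos"],s["time"],s["ft_force"])
cv2.imwrite("pics/w2.png",capture("wrist")[:,:,::-1])
```

```text
[ 0.56478709 -0.13226819  0.05608455] 2.9 [ 0.29581953  0.24264166 -0.37272621]
```

View pics/w2.png

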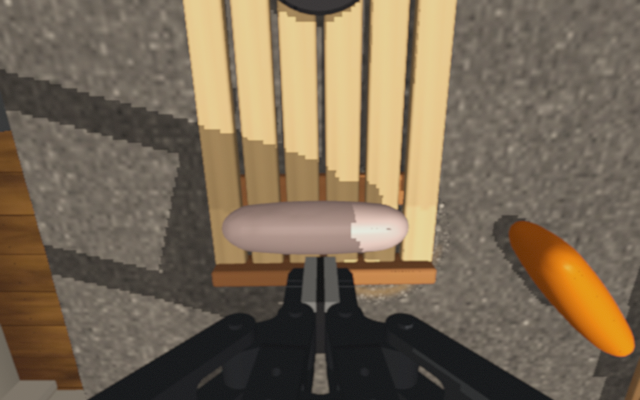

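The soap still stands at (315,227), and the fingertip at (320,258) is just behind it. I'll push on slowly.

>>> move_arm(plan=[[0,-0.3,0.2,0,0,0],[0,-0.6,0.3,0,0,0],[0,-0.9,0.3,0,0,0],[0,-1.2,0.3,0,0,0],[0,-1.5,0.3,0,0,0],[0,-1.8,0.3,0,0,0],[0,-2.1,0.3,0,0,0],[0,-2.1,0.3,0,0,0]])

```text
time: 3.62
tcp_pos: [0.5648, -0.111, 0.0532]
tcp_rot: [-3.141, 0.001, 0.0]
ft_force: [0.0, 0.7, -0.7]
width: -0.0
```

Run:
```python
from cell import telemetry,capture
import cv2
s=telemetry.state();print(s["tcp_pos"],s["time"],s["ft_force"])
cv2.imwrite("pics/w3.png",capture("wrist")[:,:,::-1])
```

```text
[ 0.56478666 -0.11098966  0.05320555] 3.6167 [ 0.02324423  0.67015897 -0.65110807]
```

View pics/w3.png

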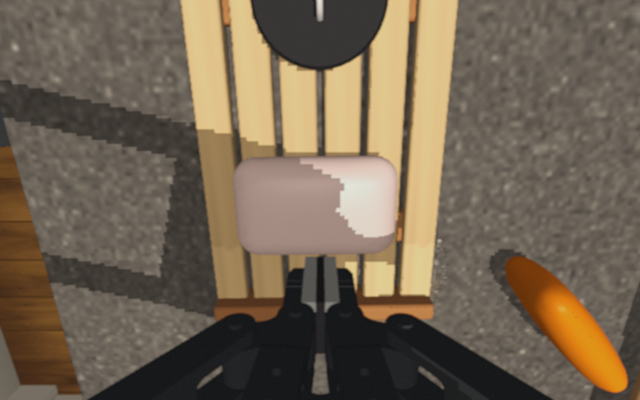

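The right soap lies flat, seen at (237–397,155–253), and the plug has not been touched. Next I'll lift and cross to the left end.

>>> move_arm(plan=[[0,0,-4,0,0,0],[0,0,-8.5,0,0,0],[-0.4,-3,-8.5,0,0,0],[-0.5,-7,-8.5,0,0,0],[-0.6,-11,-8.5,0,0,0],[-0.8,-15,-8.5,0,0,0],[-0.9,-19,-8.5,0,0,0],[-1,-23,-8.5,0,0,0],[-1.2,-27,-8.5,0,0,0],[-1.2,-30,-8.5,0,0,0]])

```text
time: 4.5
tcp_pos: [0.5524, 0.1913, 0.1384]
tcp_rot: [-3.141, -0.0, -0.0]
ft_force: [0.8, 0.1, -0.7]
width: 0.0
```

>>> move_arm(plan=[[0,0,0,0,0,0],[0,0,0,0,0,0],[0,0,0,0,0,0]])

```text
time: 4.75
tcp_pos: [0.5529, 0.1879, 0.138]
tcp_rot: [3.141, -0.0, -0.001]
ft_force: [-0.9, -2.1, -1.1]
width: -0.001
```

Run:
```python
from cell import telemetry,capture
import cv2
s=telemetry.state();print(s["tcp_pos"],s["tcp_rot"],s["time"],s["ft_force"])
cv2.imwrite("pics/w4.png",capture("wrist")[:,:,::-1])
```

```text
[0.55287334 0.1879326  0.1380236 ] [ 3.14070934e+00 -1.01792599e-04 -6.50313772e-04] 4.75 [-0.90176676 -2.11726116 -1.06428509]
```

View pics/w4.png

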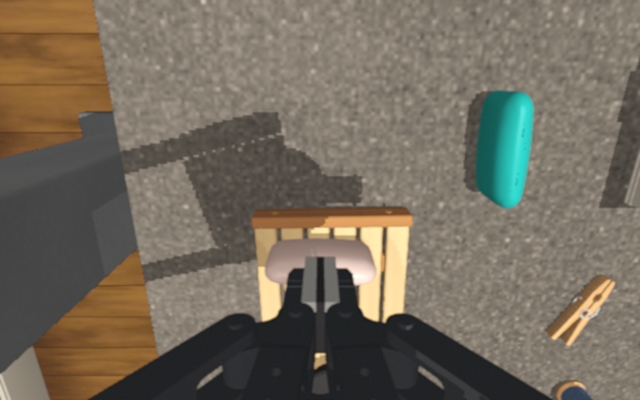

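The left soap, at (320,262), is centred on the fingers. The worktop around it is clear. I'll go down outside the lip and push towards -y.

>>> move_arm(plan=[[0,0,3,0,0,0],[0,0,6,0,0,0],[0,0,8.4,0,0,0],[0,0,8.4,0,0,0],[0,0,8.4,0,0,0]])

```text
time: 5.22
tcp_pos: [0.5521, 0.1865, 0.0532]
tcp_rot: [3.14, -0.005, -0.006]
ft_force: [-0.3, -1.2, 0.2]
width: 0.001
```

>>> move_arm(plan=[[0,0.6,0,0,0,0],[0,1.2,0,0,0,0],[0,1.8,0,0,0,0],[0,2.2,0,0,0,0],[0,2.6,0,0,0,0],[0,3.0,0,0,0,0],[0,3.4,0,0,0,0],[0,3.8,0,0,0,0],[0,4.1,0,0,0,0],[0,4.4,0,0,0,0]])

```text
time: 6.05
tcp_pos: [0.553, 0.144, 0.0541]
tcp_rot: [3.141, -0.001, -0.0]
ft_force: [-0.6, 0.1, -1.0]
width: 0.006
```

>>> move_arm(plan=[[0,0.3,0,0,0,0],[0,0.6,0,0,0,0],[0,0.9,0,0,0,0],[0,1.2,0,0,0,0],[0,1.5,0,0,0,0],[0,1.8,0,0,0,0],[0,1.9,0,0,0,0],[0,1.9,0,0,0,0]])

```text
time: 6.72
tcp_pos: [0.553, 0.125, 0.0542]
tcp_rot: [3.142, -0.002, -0.0]
ft_force: [0.5, 0.4, 0.3]
width: -0.0
```

>>> move_arm(plan=[[0,0,-3,0,0,0],[0,0,-7,0,0,0],[0,0,-11,0,0,0],[0,-4,-12,0,0,0],[0,-8,-12,0,0,0],[0,-12,-12,0,0,0],[0,-16,-12,0,0,0],[0,-18,-12,0,0,0],[0,-18,-12,0,0,0]])

```text
time: 7.47
tcp_pos: [0.5531, 0.3105, 0.1742]
tcp_rot: [-3.139, -0.005, -0.002]
ft_force: [-0.5, -0.5, -0.5]
width: 0.002
```

Run:
```python
from cell import telemetry,capture
import cv2,numpy as np
s=telemetry.state();print(s["tcp_pos"],s["time"],s["ft_force"])
a=capture("top")[160:290,170:480,::-1];b=capture("side")[150:290,250:470,::-1]
a=cv2.resize(a,(775,325),interpolation=cv2.INTER_CUBIC);b=cv2.resize(b,(430,274),interpolation=cv2.INTER_CUBIC)
c=np.zeros((599,775,3),np.uint8);c[:325]=a;c[325:,:430]=b
cv2.imwrite("pics/f1.png",c)
```

```text
[0.55305053 0.31046508 0.17421407] 7.4667 [-0.45558738 -0.48242307 -0.54451028]
```

View pics/f1.png

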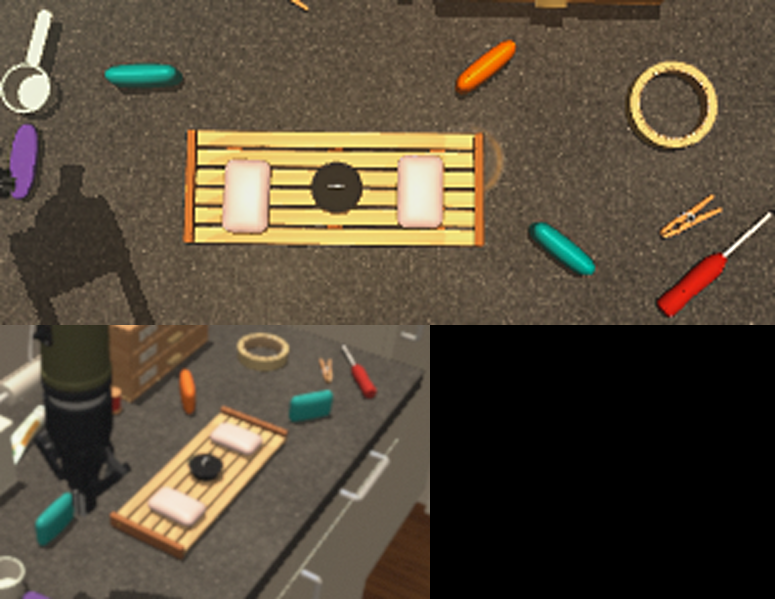

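Both soaps lie flat at their own ends, at crop positions (246,196) and (420,191). The plug is still at (337,187), the look-alikes are in place, and the arm is clear.

```bash
python3 -c "
from cell import order
print(order.sign_off())"
```

```text
the job is handed in; nothing more can be done
None
```

Both pink soap bars now lie flat on the slats at their own ends of the board, and the job is handed in. I pushed each one over towards the middle with the shut fingertips, the right bar first and then the left, without picking either up.

The last top and side pictures show the sink plug between them where it was. The look-alikes and the other things in view also look unmoved, and the gripper was raised clear of everything. The force readings at the end of each move stayed around 2 N or less, and the clock stood at about 7.5 s. No check failed or disagreed.

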